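# Screw the loose corner foot of a spice riser down to its cork mat and lock it

## Robot

A 6-joint arm with a two-finger parallel gripper is mounted at the origin on a cart in front of the work surface, level with it; the furniture and walls round the work are solid. World frame = base frame: x ahead of the robot, y to its left, z up, the work surface at z = 0. Lengths are in m, angles in rad, forces in N, time in s.
With the tool pointing down it reaches from about 0.25 to 0.775 m from the base axis. Payload 4 kg.
Tool frame: the origin (TCP) lies at the very end of the fingers, on their centre line; the grasp point (between the pads) lies 19 mm behind it; z points along the fingers, x is the direction in which the jaws open and shut, and the axes are right-handed (so a half turn about z gives the same grasp; the last joint's range is limited). The gripper opens to 85 mm and grips with 20 to 120 N. Pads are 22 mm wide; open, the fingers measure 114 mm over their backs; the gripper's body (76 mm by 85 mm) begins 54 mm behind the grasp point. The pads swing forward as they close: fully open they stand 13 mm farther back than shut.
Start: joints at [-1.269, 0.087, 1.371, -0, 1.684, -0.103], TCP at [0.217, -0.506, 0.231] pointing down, gripper open.
Joint ranges: [-3.1, 3.1], [-0.76, 2.03], [0.27, 2.55], [-1.08, 4.22], [0.17, 2.65], [-2.57, 2.57]. Speed limits (rad/s): [2.79, 2.79, 3.14, 3.14, 3.14, 3.14].

## Interface

Orientations are given as a unit quaternion [w, x, y, z].
In Python, from workcell import r gives the robot as it stands. The module is installed in compiled form; this text tells all that it offers.
- The arm moves only by the tool drive_tool, never from a script. Its argument "rows" is a list of rows, each an object of numbers: "rx", "ry", "rz": the turn, a rotation vector about the tool's x, y, z in rad; "dx", "dy", "dz": the shift along the tool's x, y, z in cm; "jaw": the opening, from 0 (shut) to 1 (fully open). In form: [{"rx": .., "ry": .., "rz": .., "dx": .., "dy": .., "dz": .., "jaw": ..}, ...]. A call has 1 to 20 rows; each row shifts and turns the commanded pose from where the row before left it, along the tool's axes as they then stand; what a row does not reach is not made up. A row lasts 1/12 s, in which the tool goes at most 41.7 mm and 7.16 degrees, less where a joint would pass 70% of its speed; a pose out of reach is approached as far as the arm can. A call with a gripper value outside its range is refused whole. The fingers move at their own pace and stop on an object; "squeeze" is the grip in N (left out, the last holds). Time passes only in rows, so rows that do not move let the fingers close. It gives the time, the measured TCP pose, the force and the opening at its end, in the units of the state.
- r.sense(): the state, without advancing time (a new reading comes with each control period).
- r.grab_frame(name): name is "scene" or "top" or "wrist"; returns a dict with "img" (400x640x3 uint8, red, green, blue), "z_map" (400x640 float32, m along the optical axis (not along the pixel's ray), 0 where there is no reading), "mtx" (3x3 intrinsics, pixels), "world_to_cam" (4x4, takes a point from world to camera coordinates). Camera axes: x right, y up, looking along -z (the intrinsics and any distortion apply to the point x, -y, -z); pixel columns grow to the right and rows downward; lengths in m; the calibration is good to about 2 mm. A picture is of the moment at which its call begins.
- r.hand_in(): hands the job in, once; it reports no verdict.
The state is a dict: "clock": time; "qpos": joint angles; "joint_vel": joint speeds; "joint_torque": joint torques, N m; "position": TCP position; "tool_rot": TCP orientation; "ft_force": force on the tool from outside, world axes, zero at the start; "torque": the same for the moment, N m; "finger_gap": finger opening in m.
Only numpy, scipy, OpenCV 4.12 (cv2) and the standard library are available. Lean on these libraries where they do the work, as an engineer would, in place of code of your own. Each camera call takes 0.05 s, during which the arm holds its last target. There are 200 camera calls.

## Task

The corner of the little wooden riser with the black knob is hanging free: turn the knob clockwise to screw its foot down until the rubber pad just bears on the cork mat below, firm but not forced. Then swing the orange locking lever all the way round to lock it, let go, and leave everything else where it stands.

Things in the scene. Friction and masses are not known exactly. Their poses are not given: they have to be found in the camera images.
- riser: wooden shelf, 170 (its x) x 300 (its y) mm, upper face 90 mm above the worktop, screwed down by three legs, cannot shift. Origin on the worktop under the deck's centre, z up. At its fourth corner (x -45, y +115 mm) an upright screw passes through a bush (34 mm wide, 8 mm above the deck) and carries a knob above the deck and a foot below
- knob (a point): centre of the round black ribbed knob on the screw, 40 mm diameter, 28 mm high, upright axis; its underside stays over 18 mm above the deck. Turned clockwise from above, knob, screw and foot go down together, 12 mm a turn (1.9 mm a radian). The thread turns with about 0.06 N m and stays where it is left. 1.5 to 5 rad are needed
- foot_pad: black rubber disc, 56 mm wide, 7 mm thick, under the screw's foot; origin at the centre of its underside. Turns with the screw; springy, roughly 13 N per mm. Below lies a fixed round cork mat, 100 mm wide, its top 3.5 to 7 mm above the worktop. Bearing on it with force F the pad rubs: torque at the knob rises about 0.016 N m per N. Aim at 6 to 8 N (2 to 14 is right; over 22 N damages the cork)
- lock_lever (a joint): orange locking lever on the deck, turning about an upright pivot, clockwise seen from above: 0 open (points along the riser's +x), 1.57 locked (against its stop, points along the riser's -y). Turns with about 0.08 N m and stays where it is left
- lock_peg (a point): centre of the upright round orange peg at the lever's end, 14 mm diameter; its top is 14 mm above this point, the lever's flat bar (13 mm wide, 6 mm thick) begins 14 mm below it. 45 mm from the pivot
- lock_pivot (a point): point on the lever's upright turning axis, 8 mm below the height of lock_peg
- espresso_cup: brown espresso cup, 67 x 94 x 58 mm, loose on the riser; origin at the centre of its underside; a bystander
- salt_shaker: clear salt shaker with a grey top, 44 mm across, 90 mm high, loose on the riser behind the knob; origin at the centre of its underside; a bystander
- mug_1: dark and pale green mug, 82 x 117 x 94 mm, loose on the worktop to the right; a bystander
- teaspoon_1: steel teaspoon, 130 mm long, loose on the worktop left of the riser; a bystander

How it is judged:
On the way, in this order (a step that is already met when the one before it is completed fails the run):
1. the foot pad bears on the mat with 2 to 14 N while the lever is still open (contact force between foot_pad and anything else between 2 and 14 N and value of joint lock_lever below 0.6 rad), for 0.3 s.
2. the lever is swung to its stop (value of joint lock_lever above 1.4 rad), for 0.2 s.
At the end, for the whole second after the job is handed in: The foot pad bears on the cork mat with 2 to 14 N, the locking lever is within 0.17 rad of its stop, and the gripper is clear (contact force between foot_pad and anything else between 2 and 14 N and value of joint lock_lever above 1.4 rad); the robot touches nothing.
It fails at once if the foot is forced onto the mat with more than 22 N (contact force between foot_pad and anything else above 22 N).
It fails at once if a bystander is shifted by more than 30 mm or tipped (distance of any of espresso_cup, salt_shaker, mug_1, teaspoon_1 from where it was at the start of the episode above 0.03 m or angle between any of espresso_cup, salt_shaker's own z axis and vertical above 0.5 rad).
It also fails if it takes over 70 s, if anything falls off the work surface, if the arm or the gripper's body presses on something with over 40 N, if the wrist force passes 120 N, or if a joint passes its speed limit or range.

## Working session

There is one attempt and no reset: what is moved stays moved. The work goes in short steps, Python scripts to look and compute and a tool call to move; the robot and the scene stay as the last step left them, time stands still between calls to the robot, and variables do not carry over. Pictures are saved under pics/ and viewed, on a budget of 10 in all, crops included, one or two more only if the job needs it, and the job is handed in when it is done.

Besides the shell and the picture viewer there is one more tool, called after "Call:" in YAML: its name, and indented under it one key for each argument. drive_tool: Moves the arm, as the interface text tells. Its arguments: {"type":"object","properties":{"rows":{"type":"array"},"squeeze":{"type":"number"}},"required":["rows"]}

```bash
mkdir -p pics; cat > h.py <<'E'
import numpy as np, cv2
from workcell import r
def grab(n,save=None):
    f=r.grab_frame(n)
    if save: cv2.imwrite(save,f["img"][:,:,::-1])
    return f
def pts(f):
    z=f["z_map"];K=f["mtx"];v,u=np.mgrid[:400,:640]
    c=np.stack([(u-K[0,2])/K[0,0]*z,-(v-K[1,2])/K[1,1]*z,-z,np.ones_like(z)],-1)
    return (c@np.linalg.inv(f["world_to_cam"]).T)[...,:3]
def ray(f,u,v,h):
    K=f["mtx"];T=np.linalg.inv(f["world_to_cam"])
    d=T[:3,:3]@np.array([(u-K[0,2])/K[0,0],-(v-K[1,2])/K[1,1],-1]);o=T[:3,3]
    return o+d*(h-o[2])/d[2]
E
python3 - <<'E'
from h import *
a=grab("scene","pics/s1.png");b=grab("top","pics/t1.png")
print(a["world_to_cam"],b["world_to_cam"],a["mtx"]); print(r.sense())
P=pts(b);h=cv2.cvtColor(b["img"],cv2.COLOR_RGB2HSV)
m=((h[...,0]>5)&(h[...,0]<18)&(h[...,1]>200)&(h[...,2]>150))
print(m.sum())
E
```

```text
[[-0.78297854 -0.6216721   0.02164274  0.35132212]
 [ 0.39390389 -0.46858225  0.79074041 -0.30605225]
 [-0.48143985  0.62765793  0.6117689  -0.93554626]
 [ 0.          0.          0.          1.        ]] [[ 0.01711279 -0.99959747  0.02262871 -0.07762508]
 [ 0.98426894  0.02082207  0.17544543 -0.52955151]
 [-0.17584598  0.01927038  0.98422906 -1.35512971]
 [ 0.          0.          0.          1.        ]] [[374.55708298   0.         314.34064459]
 [  0.         374.55708298 201.28207311]
 [  0.           0.           1.        ]]
{'clock': 0.1, 'qpos': array([-1.26913410e+00,  8.79113258e-02,  1.37213399e+00, -3.75312448e-07,
        1.68364241e+00, -1.03113199e-01]), 'joint_vel': array([ 2.17525397e-03, -1.43922146e-03, -3.64778089e-03, -8.79959289e-05,
        6.27032315e-04, -2.13531793e-04]), 'joint_torque': array([ 2.71874451e-03, -3.53014541e+01, -3.14217854e+01, -1.60224799e-04,
        7.94221211e-03, -2.73330943e-05]), 'position': array([ 0.21644573, -0.50510968,  0.23022402]), 'tool_rot': array([-6.63515284e-04,  8.34808592e-01, -5.50539296e-01, -8.10605610e-04]), 'ft_force': array([-0.30239586, -0.05753484,  0.13605396]), 'torque': array([-0.00079306,  0.02317169,  0.02243027]), 'finger_gap': 0.08552050632151595}
17
```

View pics/t1.png

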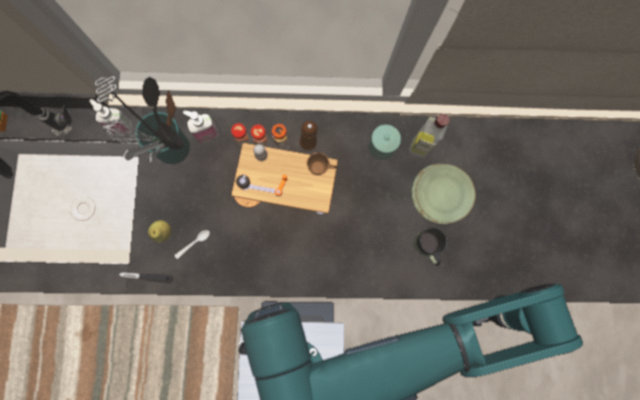

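View pics/s1.png

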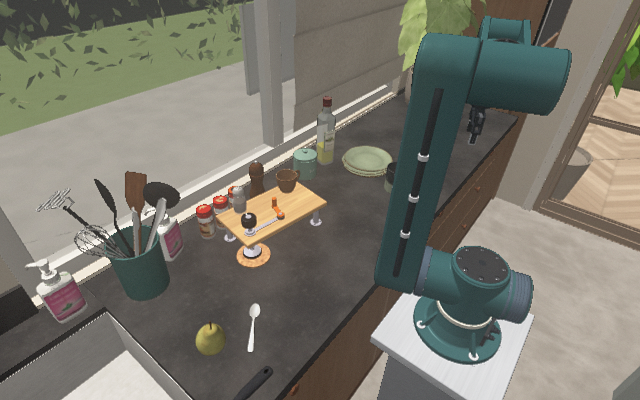

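The top view shows the knob at about (243,181), the lever pivot near (279,191), the peg near (284,178), the shaker at (260,152) and the cup at (318,163). The scene view agrees with this.

```bash
python3 - <<'E'
from h import *
b=grab("top");P=pts(b);im=b["img"];h=cv2.cvtColor(im,cv2.COLOR_RGB2HSV)
np.set_printoptions(precision=4,suppress=True,linewidth=160)
roi=np.zeros((400,640),bool);roi[140:215,228:342]=1
deck=roi&(abs(P[...,2]-.09)<.006)
c,(w,l),a=cv2.minAreaRect(P[deck][:,:2].astype(np.float32)*1000);print("deck",c,w,l,a,P[deck][:,2].mean())
print(cv2.boxPoints((c,(w,l),a)))
hi=(roi&(P[...,2]>.1)).astype(np.uint8)
n,lab,st,ce=cv2.connectedComponentsWithStats(hi)
for i in range(1,n):
    q=P[lab==i]; t=q[q[:,2]>np.percentile(q[:,2],50)]
    print(st[i],ce[i],"zmax",q[:,2].max(),"med",np.median(t,0),np.median(im[lab==i],0))
o=roi&(h[...,0]<14)&(h[...,1]>190)
vs,us=np.nonzero(o)
for v,u in zip(vs,us):
    if 270<u<300: print(u,v,im[v,u],P[v,u])
crop=cv2.resize(im[135:220,222:345],None,fx=6,fy=6,interpolation=cv2.INTER_CUBIC);cv2.imwrite("pics/c1.png",crop[:,:,::-1])
E
```

```text
deck (608.41162109375, 29.967803955078125) 299.9178466796875 216.84799194335938 80.74034118652344 0.09002421859287431
[[ 477.2708 -100.5906]
 [ 691.293  -135.4834]
 [ 739.5525  160.5262]
 [ 525.5302  195.419 ]]
[274 141   1   1   1] [274. 141.] zmax 1.428421985482512 med [nan nan nan] [89. 74. 63.]
[338 140   1   1   1] [338. 140.] zmax 1.428421985482512 med [nan nan nan] [87. 80. 77.]
[246 145   1   1   1] [246. 145.] zmax 1.428421985482512 med [nan nan nan] [228. 184. 125.]
[253 145  15  17 203] [259.867  153.1232] zmax 1.428421985482512 med [0.6461 0.1069 0.1759] [159. 138. 110.]
[251 147   1   1   1] [251. 147.] zmax 1.428421985482512 med [nan nan nan] [225. 180. 123.]
[329 146   1   1   1] [329. 146.] zmax 1.428421985482512 med [nan nan nan] [87. 80. 76.]
[287 150   1   1   1] [287. 150.] zmax 1.428421985482512 med [nan nan nan] [143. 115.  89.]
[306 153  32  23 309] [319.0065 162.4628] zmax 0.15257181727196722 med [ 0.6267 -0.073   0.1433] [106.  79.  58.]
[232 156   1   1   1] [232. 156.] zmax 1.428421985482512 med [nan nan nan] [91. 84. 78.]
[288 156   1   1   1] [288. 156.] 
[... 1570 characters left out ...]
4   1   1   1] [247. 204.] zmax 1.428421985482512 med [nan nan nan] [219. 160. 106.]
[294 208   1   1   1] [294. 208.] zmax 1.428421985482512 med [nan nan nan] [95. 79. 64.]
[248 214   1   1   1] [248. 214.] zmax 1.428421985482512 med [nan nan nan] [92. 83. 79.]
284 177 [238 133  49] [0.5761 0.0322 0.1383]
285 177 [229 126  49] [0.5782 0.0297 0.1292]
283 178 [210 117  53] [0.5757 0.0357 0.1265]
284 178 [200 105  38] [0.5754 0.0326 0.1281]
285 178 [185  98  37] [0.5747 0.0295 0.1314]
284 179 [171  92  38] [0.5718 0.0324 0.1302]
283 180 [229 132  56] [ 0.2843 -0.0405  1.4284]
284 180 [201 110  45] [0.5721 0.0332 0.115 ]
284 181 [233 135  55] [0.5709 0.0336 0.1065]
  return _methods._mean(a, axis=axis, dtype=dtype,
  ret = um.true_divide(
```

View pics/c1.png

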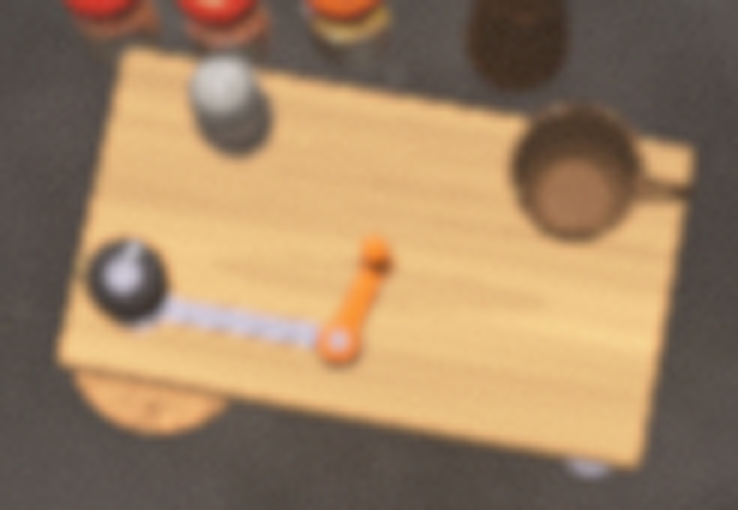

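Call:
drive_tool:
  rows:
    - {"dx": -2.35,"dy": -2.87}
    - {"dx": -2.35,"dy": -2.87}
    - {"dx": -2.35,"dy": -2.87}
    - {"dx": -2.35,"dy": -2.87}
    - {"dx": -2.35,"dy": -2.87}
    - {"dx": -2.35,"dy": -2.87}
    - {"dx": -2.35,"dy": -2.87}
    - {"dx": -2.35,"dy": -2.87}
    - {"dx": -2.35,"dy": -2.87}
    - {"dx": -2.35,"dy": -2.87}
    - {"dx": -2.35,"dy": -2.87}
    - {"dx": -2.35,"dy": -2.87}
    - {"dx": -2.35,"dy": -2.87}
    - {"dx": -2.35,"dy": -2.87}
    - {"dx": -2.35,"dy": -2.87}
    - {"dx": -2.35,"dy": -2.87}
    - {"dx": -2.35,"dy": -2.87}
    - {"dx": -2.35,"dy": -2.87}
    - {"dx": -2.35,"dy": -2.87}
    - {"dx": -2.35,"dy": -2.87}

```text
$.rows[0]: bad value
```

Call:
drive_tool:
  rows:
    - {"rz": -0.125}
    - {"rz": -0.125}
    - {"rz": -0.125}
    - {"rz": -0.125}
    - {"rz": -0.125}
    - {"rz": -0.125}
    - {"rz": -0.125}
    - {"rz": -0.125}
    - {"rz": -0.125}
    - {"rz": -0.125}
    - {"rz": -0.125}
    - {"rz": -0.125}
    - {"rz": -0.125}
    - {"rz": -0.125}
    - {"rz": -0.125}
    - {"rz": -0.125}

```text
$.rows[0]: bad value
```

Call:
drive_tool:
  rows:
    - {"rz": -0.125}
    - {"rz": -0.125}
    - {"rz": -0.125}
    - {"rz": -0.125}
    - {"rz": -0.125}
    - {"rz": -0.125}
    - {"rz": -0.125}
    - {"rz": -0.125}
    - {"rz": -0.125}
    - {"rz": -0.125}
    - {"rz": -0.125}
    - {"rz": -0.125}
    - {"rz": -0.125}
    - {"rz": -0.125}
    - {"rz": -0.125}
    - {}

```text
$.rows[0]: bad value
```

```bash
python3 - <<'E'
from h import *
np.set_printoptions(precision=4,suppress=True)
s=r.sense();print(s["clock"],s["qpos"],s["position"],s["tool_rot"],s["torque"],s["ft_force"])
f=grab("wrist","pics/w1.png");P=pts(f);np.save("w1.npy",P)
print(np.linalg.inv(f["world_to_cam"])[:3,3])
E
```

```text
0.15 [-1.2691  0.0878  1.3719 -0.      1.6836 -0.1031] [ 0.2165 -0.5052  0.2304] [-0.0006  0.8348 -0.5505 -0.0007] [-0.0504  0.0027  0.0008] [-0.5418 -0.0068  0.1751]
[ 0.2931 -0.4719  0.3732]
```

View pics/w1.png

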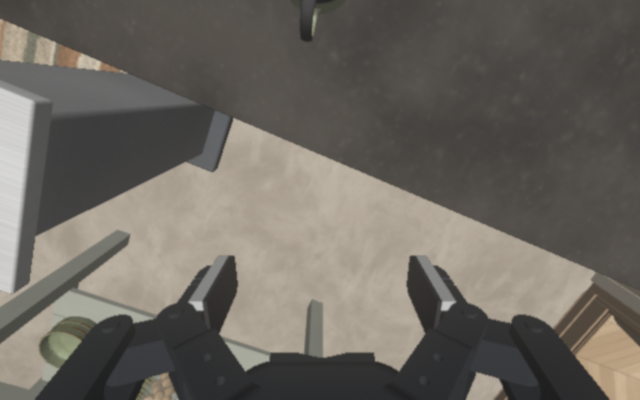

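The moves were refused because each row apparently needs every key. The picture only shows the start place: the fingers and the worktop edge. I'll resend complete rows.

Call:
drive_tool:
  rows:
    - {"rx": 0,"ry": 0,"rz": 0,"dx": -2.35,"dy": -2.87,"dz": 0,"jaw": 1}
    - {"rx": 0,"ry": 0,"rz": 0,"dx": -2.35,"dy": -2.87,"dz": 0,"jaw": 1}
    - {"rx": 0,"ry": 0,"rz": 0,"dx": -2.35,"dy": -2.87,"dz": 0,"jaw": 1}
    - {"rx": 0,"ry": 0,"rz": 0,"dx": -2.35,"dy": -2.87,"dz": 0,"jaw": 1}
    - {"rx": 0,"ry": 0,"rz": 0,"dx": -2.35,"dy": -2.87,"dz": 0,"jaw": 1}
    - {"rx": 0,"ry": 0,"rz": 0,"dx": -2.35,"dy": -2.87,"dz": 0,"jaw": 1}
    - {"rx": 0,"ry": 0,"rz": 0,"dx": -2.35,"dy": -2.87,"dz": 0,"jaw": 1}
    - {"rx": 0,"ry": 0,"rz": 0,"dx": -2.35,"dy": -2.87,"dz": 0,"jaw": 1}
    - {"rx": 0,"ry": 0,"rz": 0,"dx": -2.35,"dy": -2.87,"dz": 0,"jaw": 1}
    - {"rx": 0,"ry": 0,"rz": 0,"dx": -2.35,"dy": -2.87,"dz": 0,"jaw": 1}
    - {"rx": 0,"ry": 0,"rz": 0,"dx": -2.35,"dy": -2.87,"dz": 0,"jaw": 1}
    - {"rx": 0,"ry": 0,"rz": 0,"dx": -2.35,"dy": -2.87,"dz": 0,"jaw": 1}
    - {"rx": 0,"ry": 0,"rz": 0,"dx": -2.35,"dy": -2.87,"dz": 0,"jaw": 1}
    - {"rx": 0,"ry": 0,"rz": 0,"dx": -2.35,"dy": -2.87,"dz": 0,"jaw": 1}
    - {"rx": 0,"ry": 0,"rz": 0,"dx": -2.35,"dy": -2.87,"dz": 0,"jaw": 1}
    - {"rx": 0,"ry": 0,"rz": 0,"dx": -2.35,"dy": -2.87,"dz": 0,"jaw": 1}
    - {"rx": 0,"ry": 0,"rz": 0,"dx": -2.35,"dy": -2.87,"dz": 0,"jaw": 1}
    - {"rx": 0,"ry": 0,"rz": 0,"dx": -2.35,"dy": -2.87,"dz": 0,"jaw": 1}
    - {"rx": 0,"ry": 0,"rz": 0,"dx": -2.35,"dy": -2.87,"dz": 0,"jaw": 1}
    - {"rx": 0,"ry": 0,"rz": 0,"dx": -2.35,"dy": -2.87,"dz": 0,"jaw": 1}

```text
clock: 1.87
position: [0.5595, 0.1544, 0.231]
tool_rot: [0.0, 0.835, -0.55, -0.0]
ft_force: [0.8, -1.1, -0.4]
finger_gap: 0.0856
```

```bash
python3 - <<'E'
from h import *
np.set_printoptions(precision=4,suppress=True)
s=r.sense();print(s["qpos"],s["torque"],s["ft_force"])
f=grab("wrist","pics/w2.png")
for z in (.09,.12,.15):
  p=np.r_[.5595,.1544,z,1];c=f["world_to_cam"]@p;print(z,f["mtx"][0,0]*c[0]/-c[2]+f["mtx"][0,2],f["mtx"][1,1]*-c[1]/-c[2]+f["mtx"][1,2])
E
```

```text
[ 0.1717  0.1555  1.2958 -0.0003  1.6906  1.3373] [ 0.0227 -0.0119  0.0381] [ 0.7569 -1.0751 -0.4296]
0.09 321.99536514161485 182.96936859204902
0.12 322.0754232648847 192.4898626545264
0.15 322.17451851567955 204.27424765230379
```

View pics/w2.png

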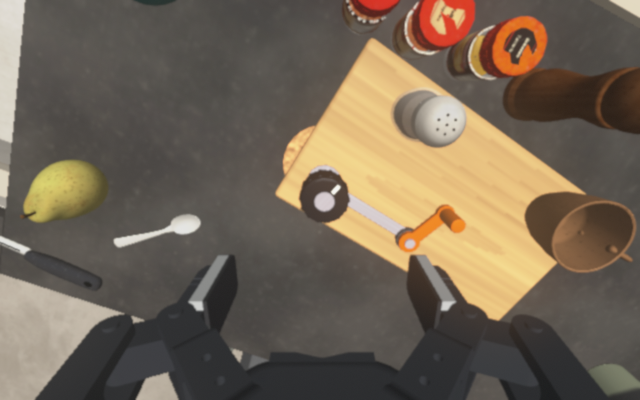

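Wrist view: knob at about (324,196), lever pivot at (408,240), peg at (453,217), shaker at (440,120). The jaws are clear. Measuring these now.

```bash
python3 - <<'E'
from h import *
np.set_printoptions(precision=4,suppress=True)
f=grab("wrist");P=pts(f);im=f["img"];h=cv2.cvtColor(im,cv2.COLOR_RGB2HSV)
def big(m):
    n,l,s,c=cv2.connectedComponentsWithStats(m.astype(np.uint8));i=1+s[1:,4].argmax();return l==i,s[i],c[i]
roi=np.zeros((400,640),bool);roi[160:228,292:356]=1
m,s,c=big(roi&(P[...,2]>.115)&(P[...,2]<.17));print("knob",s,c,np.percentile(P[m][:,2],[5,25,50,75,95]))
q=P[m];t=q[abs(q[:,2]-np.median(q[:,2]))<.006]
print(cv2.minEnclosingCircle((t[:,:2]*1000).astype(np.float32)), t.mean(0),(t[:,:2].max(0)+t[:,:2].min(0))/2)
roi[:]=0;roi[195:255,390:475]=1
m,s,c=big(roi&(h[...,0]<17)&(h[...,1]>170));q=P[m];print("lever",s,c)
hist=np.histogram(q[:,2],np.arange(.09,.15,.004));print(hist)
t=q[q[:,2]>np.percentile(q[:,2],98)-.004];print("pegtop",t.mean(0),t[:,2].max(),len(t))
print("pivot rays",[ray(f,408,242,z) for z in (.1,.106,.112)])
d,_,_=big((abs(P[...,2]-.09)<.004));c,(w,l),a=cv2.minAreaRect((P[d][:,:2]*1000).astype(np.float32));print("deck",c,w,l,a)
E
```

```text
knob [ 305  175   51   53 2095] [329.8053 201.4649] [0.1316 0.1465 0.1475 0.1482 0.1492]
((562.3528442382812, 154.10446166992188), 20.894256591796875) [0.5638 0.155  0.1475] [0.5622 0.1542]
lever [404 211  67  44 950] [439.1505 231.4168]
(array([  0,   0,   6, 604,  33,  29,  28,  21,  28,  33, 163,   0,   0,
         0]), array([0.09 , 0.094, 0.098, 0.102, 0.106, 0.11 , 0.114, 0.118, 0.122,
       0.126, 0.13 , 0.134, 0.138, 0.142, 0.146]))
pegtop [0.5835 0.0382 0.1372] 0.3725167638799722 179
pivot rays [array([0.5425, 0.0579, 0.1   ]), array([0.5446, 0.0609, 0.106 ]), array([0.5467, 0.0639, 0.112 ])]
deck (588.2771606445312, 33.68244171142578) 299.5356140136719 169.9752655029297 80.85095977783203
```

Call:
drive_tool:
  rows:
    - {"rx": 0,"ry": 0,"rz": -0.125,"dx": 0,"dy": 0,"dz": 0,"jaw": 0.8}
    - {"rx": 0,"ry": 0,"rz": -0.125,"dx": 0,"dy": 0,"dz": 0,"jaw": 0.8}
    - {"rx": 0,"ry": 0,"rz": -0.125,"dx": 0,"dy": 0,"dz": 0,"jaw": 0.8}
    - {"rx": 0,"ry": 0,"rz": -0.125,"dx": 0,"dy": 0,"dz": 0,"jaw": 0.8}
    - {"rx": 0,"ry": 0,"rz": -0.125,"dx": 0,"dy": 0,"dz": 0,"jaw": 0.8}
    - {"rx": 0,"ry": 0,"rz": -0.125,"dx": 0,"dy": 0,"dz": 0,"jaw": 0.8}
    - {"rx": 0,"ry": 0,"rz": -0.125,"dx": 0,"dy": 0,"dz": 0,"jaw": 0.8}
    - {"rx": 0,"ry": 0,"rz": -0.125,"dx": 0,"dy": 0,"dz": 0,"jaw": 0.8}
    - {"rx": 0,"ry": 0,"rz": -0.125,"dx": 0,"dy": 0,"dz": 0,"jaw": 0.8}
    - {"rx": 0,"ry": 0,"rz": -0.125,"dx": 0,"dy": 0,"dz": 0,"jaw": 0.8}
    - {"rx": 0,"ry": 0,"rz": -0.125,"dx": 0,"dy": 0,"dz": 0,"jaw": 0.8}
    - {"rx": 0,"ry": 0,"rz": -0.125,"dx": 0,"dy": 0,"dz": 0,"jaw": 0.8}
    - {"rx": 0,"ry": 0,"rz": -0.125,"dx": 0,"dy": 0,"dz": 0,"jaw": 0.8}
    - {"rx": 0,"ry": 0,"rz": -0.125,"dx": 0,"dy": 0,"dz": 0,"jaw": 0.8}
    - {"rx": 0,"ry": 0,"rz": -0.125,"dx": 0,"dy": 0,"dz": 0,"jaw": 0.8}

```text
clock: 3.22
position: [0.5587, 0.1517, 0.2311]
tool_rot: [0.0, 0.937, 0.35, -0.0]
ft_force: [1.1, 0.3, 0.6]
finger_gap: 0.0683
```

Call:
drive_tool:
  rows:
    - {"rx": 0,"ry": 0,"rz": -0.125,"dx": 0,"dy": 0,"dz": 0,"jaw": 0.8}
    - {"rx": 0,"ry": 0,"rz": -0.125,"dx": 0,"dy": 0,"dz": 0,"jaw": 0.8}
    - {"rx": 0,"ry": 0,"rz": -0.125,"dx": 0,"dy": 0,"dz": 0,"jaw": 0.8}
    - {"rx": 0,"ry": 0,"rz": -0.125,"dx": 0,"dy": 0,"dz": 0,"jaw": 0.8}
    - {"rx": 0,"ry": 0,"rz": -0.125,"dx": 0,"dy": 0,"dz": 0,"jaw": 0.8}
    - {"rx": 0,"ry": 0,"rz": -0.125,"dx": 0,"dy": 0,"dz": 0,"jaw": 0.8}
    - {"rx": 0,"ry": 0,"rz": -0.125,"dx": 0,"dy": 0,"dz": 0,"jaw": 0.8}
    - {"rx": 0,"ry": 0,"rz": -0.125,"dx": 0,"dy": 0,"dz": 0,"jaw": 0.8}
    - {"rx": 0,"ry": 0,"rz": -0.125,"dx": 0,"dy": 0,"dz": 0,"jaw": 0.8}
    - {"rx": 0,"ry": 0,"rz": -0.125,"dx": 0,"dy": 0,"dz": 0,"jaw": 0.8}
    - {"rx": 0,"ry": 0,"rz": -0.125,"dx": 0,"dy": 0,"dz": 0,"jaw": 0.8}
    - {"rx": 0,"ry": 0,"rz": -0.125,"dx": 0,"dy": 0,"dz": 0,"jaw": 0.8}
    - {"rx": 0,"ry": 0,"rz": -0.125,"dx": 0,"dy": 0,"dz": 0,"jaw": 0.8}
    - {"rx": 0,"ry": 0,"rz": -0.125,"dx": 0,"dy": 0,"dz": 0,"jaw": 0.8}
    - {"rx": 0,"ry": 0,"rz": -0.125,"dx": 0,"dy": 0,"dz": 0,"jaw": 0.8}
    - {"rx": 0,"ry": 0,"rz": 0,"dx": -0.22,"dy": 0.12,"dz": 3,"jaw": 0.8}
    - {"rx": 0,"ry": 0,"rz": 0,"dx": 0,"dy": 0,"dz": 3,"jaw": 0.8}
    - {"rx": 0,"ry": 0,"rz": 0,"dx": 0,"dy": 0,"dz": 0,"jaw": 0.8}

```text
clock: 4.72
position: [0.5576, 0.1509, 0.164]
tool_rot: [-0.006, 0.276, 0.961, -0.003]
ft_force: [-1.8, -0.0, -1.9]
finger_gap: 0.0682
```

```bash
python3 - <<'E'
from h import *
np.set_printoptions(precision=4,suppress=True)
s=r.sense();print(s["clock"],s["qpos"],s["position"],s["tool_rot"],s["torque"],s["ft_force"],s["finger_gap"])
f=grab("wrist","pics/w3.png")
E
```

```text
4.7167 [ 0.1664  0.1802  1.4004 -0.0004  1.5746 -2.4168] [0.5576 0.1509 0.164 ] [-0.006   0.2755  0.9613 -0.0031] [ 0.0101  0.0911 -0.0739] [-1.7665 -0.0219 -1.9257] 0.06819147313352383
```

View pics/w3.png

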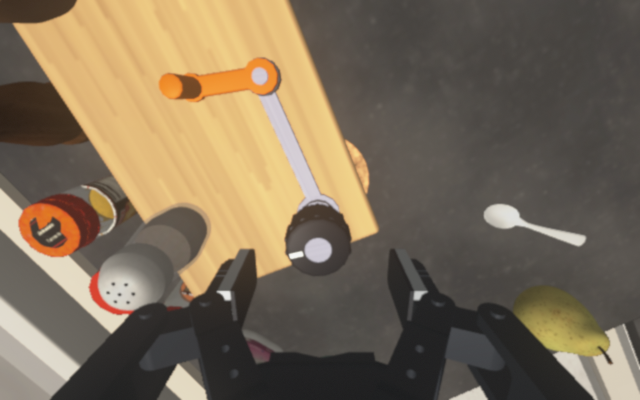

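The knob is centred between the jaws at (318,248) and the shaker is clear on the left at (125,285). I'll let the arm settle and re-read.

Call:
drive_tool:
  rows:
    - {"rx": 0,"ry": 0,"rz": 0,"dx": 0,"dy": 0,"dz": 0,"jaw": 0.8}
    - {"rx": 0,"ry": 0,"rz": 0,"dx": 0,"dy": 0,"dz": 0,"jaw": 0.8}
    - {"rx": 0,"ry": 0,"rz": 0,"dx": 0,"dy": 0,"dz": 0,"jaw": 0.8}

```text
clock: 5.02
position: [0.5629, 0.1524, 0.1741]
tool_rot: [0.002, 0.275, 0.961, 0.001]
ft_force: [-0.3, -0.4, 0.8]
finger_gap: 0.0685
```

```bash
python3 - <<'E'
from h import *
np.set_printoptions(precision=4,suppress=True)
s=r.sense();print(s["clock"],s["qpos"],s["position"],s["tool_rot"],s["torque"],s["ft_force"],s["finger_gap"])
f=grab("wrist");P=pts(f);im=f["img"];h=cv2.cvtColor(im,cv2.COLOR_RGB2HSV)
roi=np.zeros((400,640),bool);roi[195:285,275:360]=1
q=P[roi&(abs(P[...,2]-.1475)<.004)]
print("knob",cv2.minEnclosingCircle((q[:,:2]*1000).astype(np.float32)),len(q),np.median(q[:,2]))
roi[:]=0;roi[50:110,150:290]=1
m=roi&(h[...,0]<17)&(h[...,1]>150);q=P[m]
b=q[(q[:,2]<.108)&(q[:,2]>.098)];t=q[(q[:,2]>.130)&(q[:,2]<.14)]
print("bar rect",cv2.minAreaRect((b[:,:2]*1000).astype(np.float32)),b[:,2].mean());print("peg",cv2.minEnclosingCircle((t[:,:2]*1000).astype(np.float32)),t.mean(0))
print("P pivot",P[76,261],P[80,200])
E
```

```text
5.0167 [ 0.1673  0.1749  1.3862 -0.0001  1.5758 -2.4165] [0.5629 0.1524 0.1741] [0.0021 0.2753 0.9614 0.0009] [ 0.0008 -0.0416  0.0346] [-0.2772 -0.4412  0.7982] 0.06849210070482901
knob ((561.6692504882812, 153.2711944580078), 20.673120498657227) 2892 0.14770434406962843
bar rect ((557.7251586914062, 42.32605743408203), (21.494144439697266, 60.25254821777344), 63.80694580078125) 0.10411362684678928
peg ((581.3948364257812, 32.97610092163086), 7.107196807861328) [0.5808 0.0332 0.132 ]
P pivot [0.5475 0.0516 0.1034] [0.5761 0.0377 0.1273]
```

Call:
drive_tool:
  rows:
    - {"rx": 0,"ry": 0,"rz": 0,"dx": 0.1,"dy": 0.05,"dz": 2,"jaw": 0.8}
    - {"rx": 0,"ry": 0,"rz": 0,"dx": 0,"dy": 0,"dz": 2,"jaw": 0.8}
    - {"rx": 0,"ry": 0,"rz": 0,"dx": 0,"dy": 0,"dz": 1.5,"jaw": 0.8}
    - {"rx": 0,"ry": 0,"rz": 0,"dx": 0,"dy": 0,"dz": 0.5,"jaw": 0.8}
    - {"rx": 0,"ry": 0,"rz": 0,"dx": 0,"dy": 0,"dz": 0,"jaw": 0.8}
    - {"rx": 0,"ry": 0,"rz": 0,"dx": 0,"dy": 0,"dz": 0,"jaw": 0.8}
    - {"rx": 0,"ry": 0,"rz": 0,"dx": 0,"dy": 0,"dz": 0,"jaw": 0.8}

```text
clock: 5.65
position: [0.5622, 0.1535, 0.1133]
tool_rot: [0.002, 0.275, 0.961, 0.001]
ft_force: [-0.3, -0.1, 0.2]
finger_gap: 0.0681
```

Call:
drive_tool:
  rows:
    - {"rx": 0,"ry": 0,"rz": 0,"dx": 0,"dy": 0,"dz": 0,"jaw": 0.3}
    - {"rx": 0,"ry": 0,"rz": 0,"dx": 0,"dy": 0,"dz": 0,"jaw": 0.3}
    - {"rx": 0,"ry": 0,"rz": 0,"dx": 0,"dy": 0,"dz": 0,"jaw": 0.3}
    - {"rx": 0,"ry": 0,"rz": 0,"dx": 0,"dy": 0,"dz": 0,"jaw": 0.3}
    - {"rx": 0,"ry": 0,"rz": 0,"dx": 0,"dy": 0,"dz": 0,"jaw": 0.3}
    - {"rx": 0,"ry": 0,"rz": 0,"dx": 0,"dy": 0,"dz": 0,"jaw": 0.3}
    - {"rx": 0,"ry": 0,"rz": 0,"dx": 0,"dy": 0,"dz": 0,"jaw": 0.3}
    - {"rx": 0,"ry": 0,"rz": 0,"dx": 0,"dy": 0,"dz": 0,"jaw": 0.3}
  squeeze: 40

```text
clock: 6.32
position: [0.5618, 0.1534, 0.1126]
tool_rot: [0.001, 0.275, 0.961, 0.0]
ft_force: [-0.1, -0.8, 5.2]
finger_gap: 0.0392
```

```bash
cat > s.py <<'E'
from h import *
np.set_printoptions(precision=3,suppress=True)
s=r.sense()
for k in("clock","qpos","joint_torque","position","torque","ft_force","finger_gap"):print(k,s[k])
E
python3 s.py
```

```text
clock 6.3167
qpos [ 0.169  0.208  1.471 -0.     1.459 -2.415]
joint_torque [  0.118 -35.881 -27.37    0.059  -0.068   0.007]
position [0.562 0.153 0.113]
torque [-0.002  0.046  0.006]
ft_force [-0.126 -0.836  5.218]
finger_gap 0.03917224249329724
```

Call:
drive_tool:
  rows:
    - {"rx": 0,"ry": 0,"rz": 0.1,"dx": 0,"dy": 0,"dz": 0.019,"jaw": 0.3}
    - {"rx": 0,"ry": 0,"rz": 0.1,"dx": 0,"dy": 0,"dz": 0.019,"jaw": 0.3}
    - {"rx": 0,"ry": 0,"rz": 0.1,"dx": 0,"dy": 0,"dz": 0.019,"jaw": 0.3}
    - {"rx": 0,"ry": 0,"rz": 0.1,"dx": 0,"dy": 0,"dz": 0.019,"jaw": 0.3}
    - {"rx": 0,"ry": 0,"rz": 0.1,"dx": 0,"dy": 0,"dz": 0.019,"jaw": 0.3}
    - {"rx": 0,"ry": 0,"rz": 0.1,"dx": 0,"dy": 0,"dz": 0.019,"jaw": 0.3}
    - {"rx": 0,"ry": 0,"rz": 0.1,"dx": 0,"dy": 0,"dz": 0.019,"jaw": 0.3}
    - {"rx": 0,"ry": 0,"rz": 0.1,"dx": 0,"dy": 0,"dz": 0.019,"jaw": 0.3}

```text
clock: 6.98
position: [0.5618, 0.1533, 0.1111]
tool_rot: [0.001, 0.63, 0.777, 0.001]
ft_force: [-0.0, -0.0, 5.5]
finger_gap: 0.039
```

```bash
python3 s.py
```

```text
clock 6.9833
qpos [ 0.169  0.21   1.473 -0.     1.456 -1.61 ]
joint_torque [  0.031 -35.892 -27.371   0.155  -0.081  -0.931]
position [0.562 0.153 0.111]
torque [-0.167  0.051  0.026]
ft_force [-0.049 -0.045  5.491]
finger_gap 0.03901309344280893
```

```bash
cat > t.py <<'E'
from h import *
np.set_printoptions(precision=3,suppress=True)
L=[]
for i in range(8):
    r.grab_frame("wrist");s=r.sense();L.append(np.r_[s["torque"],s["ft_force"],s["joint_torque"][5],s["qpos"][5]])
L=np.array(L);print(s["clock"],s["position"]);print(L.mean(0),L.std(0));print(L[:,[2,6]].T)
E
python3 t.py
```

```text
7.3833 [0.562 0.153 0.111]
[-0.096  0.027 -0.062  0.267 -0.246  5.51   0.039 -1.613] [0.03  0.017 0.025 0.375 0.36  0.336 0.167 0.003]
[[-0.031 -0.089 -0.054 -0.039 -0.084 -0.033 -0.072 -0.097]
 [ 0.292  0.353  0.021 -0.058 -0.072 -0.074 -0.075 -0.075]]
```

Call:
drive_tool:
  rows:
    - {"rx": 0,"ry": 0,"rz": 0.1,"dx": 0,"dy": 0,"dz": 0.019,"jaw": 0.3}
    - {"rx": 0,"ry": 0,"rz": 0.1,"dx": 0,"dy": 0,"dz": 0.019,"jaw": 0.3}
    - {"rx": 0,"ry": 0,"rz": 0.1,"dx": 0,"dy": 0,"dz": 0.019,"jaw": 0.3}
    - {"rx": 0,"ry": 0,"rz": 0.1,"dx": 0,"dy": 0,"dz": 0.019,"jaw": 0.3}
    - {"rx": 0,"ry": 0,"rz": 0.05,"dx": 0,"dy": 0,"dz": 0.01,"jaw": 0.3}
    - {"rx": 0,"ry": 0,"rz": 0.05,"dx": 0,"dy": 0,"dz": 0.01,"jaw": 0.3}
    - {"rx": 0,"ry": 0,"rz": 0.03,"dx": 0,"dy": 0,"dz": 0.005,"jaw": 0.3}
    - {"rx": 0,"ry": 0,"rz": 0.03,"dx": 0,"dy": 0,"dz": 0.005,"jaw": 0.3}
    - {"rx": 0,"ry": 0,"rz": 0.02,"dx": 0,"dy": 0,"dz": 0.005,"jaw": 0.3}
    - {"rx": 0,"ry": 0,"rz": 0.02,"dx": 0,"dy": 0,"dz": 0.005,"jaw": 0.3}

```text
clock: 8.22
position: [0.5617, 0.1533, 0.1099]
tool_rot: [0.001, 0.83, 0.558, 0.001]
ft_force: [-0.1, -0.5, 5.8]
finger_gap: 0.0392
```

```bash
python3 t.py
```

```text
8.6167 [0.562 0.153 0.11 ]
[-0.167  0.109 -0.07  -0.349  0.147  5.997 -0.048 -1.014] [0.02  0.022 0.03  0.465 0.551 0.588 0.044 0.   ]
[[-0.038 -0.037 -0.069 -0.065 -0.083 -0.099 -0.128 -0.042]
 [ 0.05  -0.001 -0.059 -0.072 -0.074 -0.075 -0.075 -0.074]]
```

Call:
drive_tool:
  rows:
    - {"rx": 0,"ry": 0,"rz": 0.05,"dx": 0,"dy": 0,"dz": 0.01,"jaw": 0.3}
    - {"rx": 0,"ry": 0,"rz": 0.05,"dx": 0,"dy": 0,"dz": 0.01,"jaw": 0.3}
    - {"rx": 0,"ry": 0,"rz": 0.05,"dx": 0,"dy": 0,"dz": 0.01,"jaw": 0.3}
    - {"rx": 0,"ry": 0,"rz": 0.05,"dx": 0,"dy": 0,"dz": 0.01,"jaw": 0.3}
    - {"rx": 0,"ry": 0,"rz": 0.05,"dx": 0,"dy": 0,"dz": 0.01,"jaw": 0.3}
    - {"rx": 0,"ry": 0,"rz": 0.05,"dx": 0,"dy": 0,"dz": 0.01,"jaw": 0.3}

```text
clock: 9.12
position: [0.5617, 0.1533, 0.1093]
tool_rot: [0.0, 0.904, 0.427, 0.001]
ft_force: [0.2, -0.9, 6.5]
finger_gap: 0.039
```

```bash
sed -i 's/range(8)/range(6)/' t.py; python3 t.py
```

```text
9.4167 [0.562 0.153 0.109]
[-0.158  0.162 -0.08  -0.304 -0.294  5.819  0.    -0.714] [0.032 0.027 0.03  0.333 0.675 0.491 0.089 0.001]
[[-0.098 -0.075 -0.137 -0.057 -0.05  -0.065]
 [ 0.115  0.132 -0.029 -0.067 -0.074 -0.075]]
```

Call:
drive_tool:
  rows:
    - {"rx": 0,"ry": 0,"rz": 0.05,"dx": 0,"dy": 0,"dz": 0.01,"jaw": 0.3}
    - {"rx": 0,"ry": 0,"rz": 0.05,"dx": 0,"dy": 0,"dz": 0.01,"jaw": 0.3}
    - {"rx": 0,"ry": 0,"rz": 0.05,"dx": 0,"dy": 0,"dz": 0.01,"jaw": 0.3}
    - {"rx": 0,"ry": 0,"rz": 0.05,"dx": 0,"dy": 0,"dz": 0.01,"jaw": 0.3}

```text
clock: 9.75
position: [0.5616, 0.1534, 0.1089]
tool_rot: [0.0, 0.942, 0.334, 0.001]
ft_force: [-0.9, -0.4, 5.5]
finger_gap: 0.0387
```

```bash
python3 t.py
```

```text
10.05 [0.562 0.153 0.109]
[-0.122  0.185 -0.066 -0.313  0.078  5.707 -0.    -0.514] [0.027 0.018 0.018 0.223 0.406 0.321 0.089 0.001]
[[-0.058 -0.073 -0.048 -0.096 -0.075 -0.043]
 [ 0.114  0.132 -0.029 -0.067 -0.074 -0.075]]
```

Call:
drive_tool:
  rows:
    - {"rx": 0,"ry": 0,"rz": 0.05,"dx": 0,"dy": 0,"dz": 0.01,"jaw": 0.3}
    - {"rx": 0,"ry": 0,"rz": 0.05,"dx": 0,"dy": 0,"dz": 0.01,"jaw": 0.3}
    - {"rx": 0,"ry": 0,"rz": 0.05,"dx": 0,"dy": 0,"dz": 0.01,"jaw": 0.3}
    - {"rx": 0,"ry": 0,"rz": 0.05,"dx": 0,"dy": 0,"dz": 0.01,"jaw": 0.3}
    - {"rx": 0,"ry": 0,"rz": 0.05,"dx": 0,"dy": 0,"dz": 0.01,"jaw": 0.3}

```text
clock: 10.47
position: [0.5616, 0.1534, 0.1085]
tool_rot: [0.0, 0.977, 0.214, 0.001]
ft_force: [-0.0, 0.5, 6.1]
finger_gap: 0.039
```

```bash
python3 t.py
```

```text
10.7667 [0.562 0.153 0.108]
[-0.125  0.235 -0.068 -0.508  0.031  6.37  -0.005 -0.264] [0.012 0.013 0.026 0.455 0.446 0.406 0.09  0.001]
[[-0.056 -0.062 -0.093 -0.02  -0.096 -0.079]
 [ 0.117  0.124 -0.036 -0.074 -0.08  -0.081]]
```

Call:
drive_tool:
  rows:
    - {"rx": 0,"ry": 0,"rz": 0.05,"dx": 0,"dy": 0,"dz": 0.01,"jaw": 0.3}
    - {"rx": 0,"ry": 0,"rz": 0.05,"dx": 0,"dy": 0,"dz": 0.01,"jaw": 0.3}
    - {"rx": 0,"ry": 0,"rz": 0.05,"dx": 0,"dy": 0,"dz": 0.01,"jaw": 0.3}
    - {"rx": 0,"ry": 0,"rz": 0.05,"dx": 0,"dy": 0,"dz": 0.01,"jaw": 0.3}

```text
clock: 11.1
position: [0.5616, 0.1534, 0.1081]
tool_rot: [0.0, 0.993, 0.116, 0.001]
ft_force: [0.3, -0.5, 6.2]
finger_gap: 0.0391
```

```bash
python3 t.py
```

```text
11.4 [0.562 0.153 0.108]
[-0.07   0.273 -0.099 -0.48  -0.165  6.23  -0.013 -0.064] [0.044 0.027 0.024 0.383 0.49  0.794 0.102 0.001]
[[-0.072 -0.101 -0.113 -0.132 -0.063 -0.114]
 [ 0.15   0.107 -0.054 -0.09  -0.095 -0.096]]
```

Call:
drive_tool:
  rows:
    - {"rx": 0,"ry": 0,"rz": 0.05,"dx": 0,"dy": 0,"dz": 0.01,"jaw": 0.3}
    - {"rx": 0,"ry": 0,"rz": 0.05,"dx": 0,"dy": 0,"dz": 0.01,"jaw": 0.3}

```text
clock: 11.57
position: [0.5616, 0.1534, 0.108]
tool_rot: [-0.0, 0.998, 0.066, 0.001]
ft_force: [0.2, 0.0, 6.6]
finger_gap: 0.0393
```

```bash
python3 t.py
```

```text
11.8667 [0.562 0.153 0.108]
[-0.055  0.283 -0.069  0.079  0.026  6.406 -0.01   0.036] [0.031 0.014 0.009 0.345 0.332 0.233 0.106 0.001]
[[-0.063 -0.074 -0.074 -0.063 -0.056 -0.083]
 [ 0.172  0.101 -0.055 -0.088 -0.094 -0.094]]
```

Call:
drive_tool:
  rows:
    - {"rx": 0,"ry": 0,"rz": 0.05,"dx": 0,"dy": 0,"dz": 0.01,"jaw": 0.3}
    - {"rx": 0,"ry": 0,"rz": 0.05,"dx": 0,"dy": 0,"dz": 0.01,"jaw": 0.3}

```text
clock: 12.03
position: [0.5616, 0.1535, 0.1078]
tool_rot: [-0.0, 1.0, 0.016, 0.001]
ft_force: [-0.8, -0.3, 6.0]
finger_gap: 0.0389
```

```bash
python3 t.py
```

```text
12.3333 [0.562 0.154 0.108]
[-0.055  0.281 -0.087 -0.417  0.323  6.841 -0.008  0.136] [0.025 0.03  0.026 0.615 0.439 0.78  0.113 0.001]
[[-0.052 -0.052 -0.094 -0.117 -0.098 -0.11 ]
 [ 0.197  0.094 -0.059 -0.09  -0.095 -0.095]]
```

```bash
python3 - <<'E'
from h import *
np.set_printoptions(precision=4,suppress=True,linewidth=170)
fs=[grab("scene") for _ in range(6)];f=fs[0];f["z_map"]=np.median([g["z_map"] for g in fs],0);im=np.mean([g["img"] for g in fs],0).astype(np.uint8)
P=pts(f)
d=np.hypot(P[...,0]-.562,P[...,1]-.1535)
m=(d<.055)&(P[...,2]<.05)&(P[...,2]>-.01)
vs,us=np.nonzero(m);print(us.min(),us.max(),vs.min(),vs.max())
for v in range(vs.min(),vs.max()+1):
    u=np.nonzero(m[v])[0]; print(v,u.min(),(P[v,u,2]*1000).round(0).astype(int))
u0,v0=us.min()-20,vs.min()-40
cv2.imwrite("pics/s2.png",cv2.resize(im[v0:v0+80,u0:u0+80],None,fx=7,fy=7,interpolation=cv2.INTER_CUBIC)[:,:,::-1]);print(u0,v0)
E
```

```text
234 270 243 268
243 259 [ 4  6 -2 -1]
244 258 [6 4 5 5 5 4 0]
245 242 [-1 -1  6  7  6  5  6  6  6  5  5  7 -2]
246 240 [-1 -2 -1  5  5 15 15 15 16  5  5  5  6  5  6  5  4  5 -1]
247 239 [ 0 -1  5  7  6  6  5  6 37 35 18 17 18 16 16 11  6  5  5  5  6  7  5  5 -1]
248 237 [ 1 -1  0  5  5  5  6  4 12 15 17 31 32 33 31 20 19 18 17 15 15 12  5  5  4  4  4  6  4  4 -2]
249 237 [-2 -1  4  6  3  5  5  5 15 15 18 19 19 29 29 29 27 23 19 20 18 17 15 15  6  6  5  5  5  6  5  5  5]
250 236 [-1  0  0  3  4  6  5  6 14 16 16 19 18 21 23 25 26 23 20 19 19 18 17 17 15 12  6  4  5  4  6  6  6  6 -2]
251 235 [-1 -1  0  5  4  6  4  5 11 15 15 17 17 19 19 19 20 20 20 19 20 18 18 17 16 13 13  6  5  6  5  5  6  5  6  3]
252 235 [-1  0  4  5  6  5  6  5 12 15 16 16 17 19 19 19 20 21 20 20 18 18 17 17 17 15 11  5  5  4  5  5  5  6  5  5]
253 234 [-1 -2  0  6  5  4  6  5  5 11 14 14 16 16 17 19 19 19 18 18 18 18 17 16 16 15 15 12  5  4  5  6  6  5  4  4  5]
254 234 [-2  0 -1  5  5  4  5  4  4 11 14 14 15 16 16 16 18 17 18 17 18 16 15 16 14 14 12  8  5  6  5  6  5  5  4  6  5]
255 234 [ 0 -1  0  5  5  6  5  4
[... 576 characters left out ...]
 0 5 6 4 5 5 5 5 5 6 5 4 4 6 6 5 6 5 5 4 6 6 5 6 5 4 5 5 6 5 5]
261 235 [-2 -1  0  4  5  6  4  5  5  6  6  5  5  6  5  5  6  5  5  6  7  5  6  4  5  5  5  4  5  5  4  5  2]
262 236 [ 0 -1  0  4  5  5  5  4  5  6  5  5  6  5  4  5  5  5  4  5  6  5  5  6  5  5  6  5  5  5]
263 237 [-1  0  2  4  4  5  6  5  5  6  5  5  5  5  6  4  5  5  5  5  6  6  4  4  5  4  7  4]
264 237 [-1 -1 -1 -1  4  5  5  5  4  5  6  6  4  4  6  6  6  6  5  4  5  5  5  4  5  5]
265 239 [-1  0 -1  2  3  6  5  4  5  5  6  4  6  5  6  4  5  5  7  5  5  4  3]
266 240 [-2 -1 -1 -2  2  4  4  4  5  5  6  4  4  5  4  5  4  2  1 -1]
267 242 [-3 -1 -1  0  2  2  3  2  2  3  2  1  1  1  1 -1]
268 246 [-2 -1 -1  0  0 -2 -1]
214 203
```

View pics/s2.png

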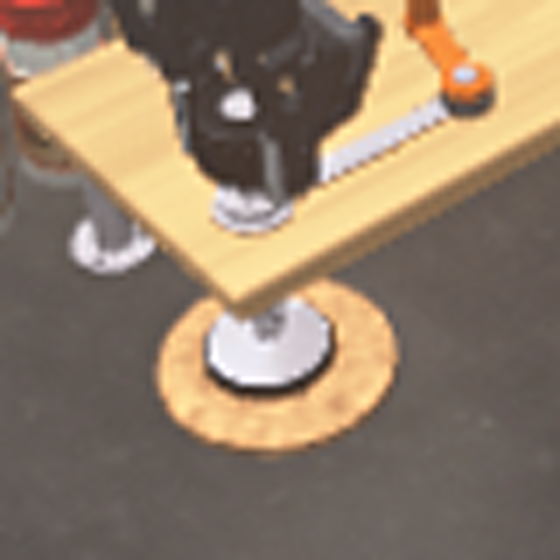

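The close-up shows the silver foot with the black pad rim low over the cork mat, with a small gap or none. By depth the mat top is about 5 mm and the rim about 12 mm, so contact is near. I'll creep so I can read the drive torque while moving.

Call:
drive_tool:
  rows:
    - {"rx": 0,"ry": 0,"rz": 0.01,"dx": 0,"dy": 0,"dz": 0.002,"jaw": 0.3}
    - {"rx": 0,"ry": 0,"rz": 0.01,"dx": 0,"dy": 0,"dz": 0.002,"jaw": 0.3}
    - {"rx": 0,"ry": 0,"rz": 0.01,"dx": 0,"dy": 0,"dz": 0.002,"jaw": 0.3}
    - {"rx": 0,"ry": 0,"rz": 0.01,"dx": 0,"dy": 0,"dz": 0.002,"jaw": 0.3}

```text
clock: 12.97
position: [0.5616, 0.1535, 0.1078]
tool_rot: [-0.0, 1.0, -0.003, 0.001]
ft_force: [-0.2, -0.5, 7.2]
finger_gap: 0.0391
```

```bash
cat > t.py <<'E'
from h import *
np.set_printoptions(precision=4,suppress=True)
L=[]
for i in range(4):
    if i: r.grab_frame("wrist")
    s=r.sense();L.append([s["torque"][2],s["joint_torque"][5],s["qpos"][5],s["joint_vel"][5]])
print(s["clock"]);print(np.array(L).T)
E
python3 t.py
```

```text
13.1167
[[ 0.3029  0.1229  0.1879  0.1669]
 [ 0.1964  0.2415  0.1974  0.1625]
 [ 0.1751  0.1755  0.175   0.1749]
 [ 0.1182 -0.0175 -0.0016 -0.0011]]
```

Call:
drive_tool:
  rows:
    - {"rx": 0,"ry": 0,"rz": 0.01,"dx": 0,"dy": 0,"dz": 0.002,"jaw": 0.3}
    - {"rx": 0,"ry": 0,"rz": 0.01,"dx": 0,"dy": 0,"dz": 0.002,"jaw": 0.3}
    - {"rx": 0,"ry": 0,"rz": 0.01,"dx": 0,"dy": 0,"dz": 0.002,"jaw": 0.3}
    - {"rx": 0,"ry": 0,"rz": 0.01,"dx": 0,"dy": 0,"dz": 0.002,"jaw": 0.3}
    - {"rx": 0,"ry": 0,"rz": 0.01,"dx": 0,"dy": 0,"dz": 0.002,"jaw": 0.3}
    - {"rx": 0,"ry": 0,"rz": 0.01,"dx": 0,"dy": 0,"dz": 0.002,"jaw": 0.3}

```text
clock: 13.62
position: [0.5617, 0.1535, 0.1077]
tool_rot: [-0.0, 0.999, -0.033, 0.001]
ft_force: [-0.3, -0.5, 6.5]
finger_gap: 0.0387
```

```bash
python3 t.py
```

```text
13.7667
[[ 0.3658  0.2207  0.2292  0.1982]
 [ 0.2358  0.2767  0.233   0.1986]
 [ 0.235   0.2354  0.2349  0.2348]
 [ 0.1181 -0.0179 -0.003  -0.0012]]
```

The creep readings show forward torque rising from 0.16 to 0.20 N m and up to 0.24–0.28 while moving, against about 0.075 when free. That puts the pad at roughly 8 N on the cork, inside the band, so I'll release and lift.

Call:
drive_tool:
  rows:
    - {"rx": 0,"ry": 0,"rz": 0,"dx": 0,"dy": 0,"dz": 0,"jaw": 0.8}
    - {"rx": 0,"ry": 0,"rz": 0,"dx": 0,"dy": 0,"dz": 0,"jaw": 0.8}
    - {"rx": 0,"ry": 0,"rz": 0,"dx": 0,"dy": 0,"dz": 0,"jaw": 0.8}
    - {"rx": 0,"ry": 0,"rz": 0,"dx": 0,"dy": 0,"dz": 0,"jaw": 0.8}
    - {"rx": 0,"ry": 0,"rz": 0,"dx": 0,"dy": 0,"dz": 0,"jaw": 0.8}
    - {"rx": 0,"ry": 0,"rz": 0,"dx": 0,"dy": 0,"dz": -1,"jaw": 0.8}
    - {"rx": 0,"ry": 0,"rz": 0,"dx": 0,"dy": 0,"dz": -2.5,"jaw": 0.8}
    - {"rx": 0,"ry": 0,"rz": 0,"dx": 0,"dy": 0,"dz": -3,"jaw": 0.8}
    - {"rx": 0,"ry": 0,"rz": 0,"dx": 0,"dy": 0,"dz": -2.5,"jaw": 0.8}
    - {"rx": 0,"ry": 0,"rz": 0,"dx": 0,"dy": 0,"dz": -1,"jaw": 0.8}

```text
clock: 14.6
position: [0.5629, 0.1536, 0.2118]
tool_rot: [-0.001, 0.999, -0.033, 0.004]
ft_force: [0.7, 0.9, 0.7]
finger_gap: 0.0687
```

Call:
drive_tool:
  rows:
    - {"rx": 0,"ry": 0,"rz": -0.118,"dx": 0,"dy": 0,"dz": 0,"jaw": 0.6}
    - {"rx": 0,"ry": 0,"rz": -0.118,"dx": 0,"dy": 0,"dz": 0,"jaw": 0.6}
    - {"rx": 0,"ry": 0,"rz": -0.118,"dx": 0,"dy": 0,"dz": 0,"jaw": 0.6}
    - {"rx": 0,"ry": 0,"rz": -0.118,"dx": 0,"dy": 0,"dz": 0,"jaw": 0.6}
    - {"rx": 0,"ry": 0,"rz": -0.118,"dx": 0,"dy": 0,"dz": 0,"jaw": 0.6}
    - {"rx": 0,"ry": 0,"rz": -0.118,"dx": 0,"dy": 0,"dz": 0,"jaw": 0.6}
    - {"rx": 0,"ry": 0,"rz": -0.118,"dx": 0,"dy": 0,"dz": 0,"jaw": 0.6}
    - {"rx": 0,"ry": 0,"rz": -0.118,"dx": 0,"dy": 0,"dz": 0,"jaw": 0.6}
    - {"rx": 0,"ry": 0,"rz": -0.118,"dx": 0,"dy": 0,"dz": 0,"jaw": 0.6}
    - {"rx": 0,"ry": 0,"rz": -0.118,"dx": 0,"dy": 0,"dz": 0,"jaw": 0.6}
    - {"rx": 0,"ry": 0,"rz": 0,"dx": -3.2,"dy": 2.4,"dz": 0,"jaw": 0.6}
    - {"rx": 0,"ry": 0,"rz": 0,"dx": -3.2,"dy": 2.4,"dz": 0,"jaw": 0.6}
    - {"rx": 0,"ry": 0,"rz": 0,"dx": -3.2,"dy": 2.4,"dz": 0,"jaw": 0.6}
    - {"rx": 0,"ry": 0,"rz": 0,"dx": 0,"dy": 0,"dz": 0,"jaw": 0.6}
    - {"rx": 0,"ry": 0,"rz": 0,"dx": 0,"dy": 0,"dz": 0,"jaw": 0.6}
    - {"rx": 0,"ry": 0,"rz": 0,"dx": 0,"dy": 0,"dz": 0,"jaw": 0.6}

```text
clock: 15.93
position: [0.5831, 0.0354, 0.2056]
tool_rot: [-0.001, 0.849, 0.528, -0.0]
ft_force: [0.3, -0.4, 0.3]
finger_gap: 0.0513
```

```bash
python3 - <<'E'
from h import *
np.set_printoptions(precision=4,suppress=True)
s=r.sense();print(s["clock"],s["qpos"],s["position"],s["tool_rot"],s["finger_gap"])
f=grab("wrist","pics/w4.png");P=pts(f);h=cv2.cvtColor(f["img"],cv2.COLOR_RGB2HSV)
m=(h[...,0]<17)&(h[...,1]>150)&(np.hypot(P[...,0]-.565,P[...,1]-.043)<.06)
q=P[m];vs,us=np.nonzero(m);print(us.min(),us.max(),vs.min(),vs.max())
b=q[(q[:,2]<.108)&(q[:,2]>.098)];t=q[(q[:,2]>.128)&(q[:,2]<.14)]
print("bar",cv2.minAreaRect((b[:,:2]*1000).astype(np.float32)),b[:,2].mean());print("peg",cv2.minEnclosingCircle((t[:,:2]*1000).astype(np.float32)),t.mean(0),len(t))
w=(abs(P[...,2]-.104)<.006)&(np.hypot(P[...,0]-.543,P[...,1]-.055)<.03)&(h[...,1]<70)
print("grey",P[w].mean(0) if w.any() else 0,w.sum(),np.mean(np.nonzero(w),1))
E
```

```text
15.9333 [-0.0367  0.1701  1.3291  0.0006  1.6435 -1.1499] [0.5831 0.0354 0.2056] [-0.0006  0.849   0.5283 -0.0003] 0.05131234333891089
302 478 130 301
bar ((557.0673217773438, 42.64305877685547), (21.247825622558594, 58.644500732421875), 64.23684692382812) 0.1040925231158204
peg ((580.8372192382812, 33.21883773803711), 6.915585994720459) [0.5805 0.0336 0.1317] 243
grey [0.5401 0.0511 0.1059] 112 [143.2768 315.2232]
```

View pics/w4.png

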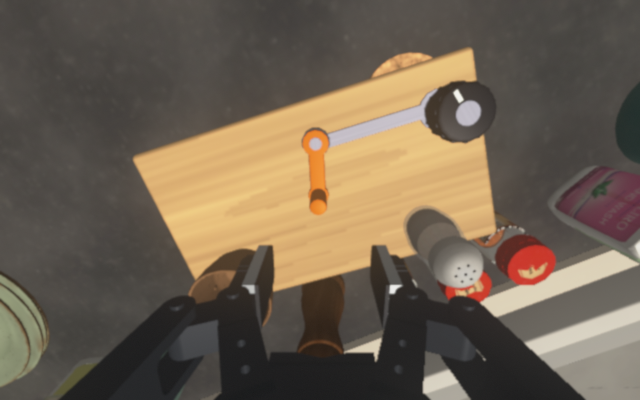

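View: the lever pivot is at (315,143), the peg at (318,205) and the jaws are open beyond it. Computed pivot (0.540,0.051), peg (0.581,0.033), lever at about 0.26 rad. Next I descend over the peg and grip lightly.

Call:
drive_tool:
  rows:
    - {"rx": 0,"ry": 0,"rz": -0.043,"dx": -0.3,"dy": -0.11,"dz": 2,"jaw": 0.6}
    - {"rx": 0,"ry": 0,"rz": 0,"dx": 0,"dy": 0,"dz": 3,"jaw": 0.6}
    - {"rx": 0,"ry": 0,"rz": 0,"dx": 0,"dy": 0,"dz": 2.5,"jaw": 0.6}
    - {"rx": 0,"ry": 0,"rz": 0,"dx": 0,"dy": 0,"dz": 1.5,"jaw": 0.6}
    - {"rx": 0,"ry": 0,"rz": 0,"dx": 0,"dy": 0,"dz": 0.4,"jaw": 0.6}
    - {"rx": 0,"ry": 0,"rz": 0,"dx": 0,"dy": 0,"dz": 0,"jaw": 0.6}
    - {"rx": 0,"ry": 0,"rz": 0,"dx": 0,"dy": 0,"dz": 0,"jaw": 0.6}
  squeeze: 20

```text
clock: 16.57
position: [0.5815, 0.0341, 0.1131]
tool_rot: [0.0, 0.837, 0.547, 0.001]
ft_force: [0.3, 0.0, 0.2]
finger_gap: 0.0512
```

Call:
drive_tool:
  rows:
    - {"rx": 0,"ry": 0,"rz": 0,"dx": 0,"dy": 0,"dz": 0,"jaw": 0.3}
    - {"rx": 0,"ry": 0,"rz": 0,"dx": 0,"dy": 0,"dz": 0,"jaw": 0.3}
    - {"rx": 0,"ry": 0,"rz": 0,"dx": 0,"dy": 0,"dz": 0,"jaw": 0.3}
    - {"rx": 0,"ry": 0,"rz": 0,"dx": 0,"dy": 0,"dz": 0,"jaw": 0.1}
    - {"rx": 0,"ry": 0,"rz": 0,"dx": 0,"dy": 0,"dz": 0,"jaw": 0.1}
    - {"rx": 0,"ry": 0,"rz": 0,"dx": 0,"dy": 0,"dz": 0,"jaw": 0.1}
    - {"rx": 0,"ry": 0,"rz": 0,"dx": 0,"dy": 0,"dz": 0,"jaw": 0.1}
    - {"rx": 0,"ry": 0,"rz": 0,"dx": 0,"dy": 0,"dz": 0,"jaw": 0.1}
  squeeze: 20

```text
clock: 17.23
position: [0.5816, 0.0331, 0.1131]
tool_rot: [0.001, 0.837, 0.547, 0.001]
ft_force: [-1.1, -0.0, 4.5]
finger_gap: 0.0128
```

```bash
python3 s.py
```

```text
clock 17.2333
qpos [-0.04   0.209  1.47  -0.     1.461 -1.197]
joint_torque [  0.124 -36.443 -27.818   0.09   -0.054   0.016]
position [0.582 0.033 0.113]
torque [-0.019  0.007  0.018]
ft_force [-1.094 -0.045  4.461]
finger_gap 0.012762667780912368
```

Peg gripped. Sweeping the lever now.

Call:
drive_tool:
  rows:
    - {"rx": 0,"ry": 0,"rz": 0.06,"dx": 0,"dy": 0,"dz": 0,"jaw": 0.1}
    - {"rx": 0,"ry": 0,"rz": 0,"dx": -0.54,"dy": 0,"dz": 0,"jaw": 0.1}
    - {"rx": 0,"ry": 0,"rz": 0.12,"dx": 0,"dy": 0,"dz": 0,"jaw": 0.1}
    - {"rx": 0,"ry": 0,"rz": 0,"dx": -0.54,"dy": 0,"dz": 0,"jaw": 0.1}
    - {"rx": 0,"ry": 0,"rz": 0.12,"dx": 0,"dy": 0,"dz": 0,"jaw": 0.1}
    - {"rx": 0,"ry": 0,"rz": 0,"dx": -0.54,"dy": 0,"dz": 0,"jaw": 0.1}
    - {"rx": 0,"ry": 0,"rz": 0.12,"dx": 0,"dy": 0,"dz": 0,"jaw": 0.1}
    - {"rx": 0,"ry": 0,"rz": 0,"dx": -0.54,"dy": 0,"dz": 0,"jaw": 0.1}
    - {"rx": 0,"ry": 0,"rz": 0.12,"dx": 0,"dy": 0,"dz": 0,"jaw": 0.1}
    - {"rx": 0,"ry": 0,"rz": 0,"dx": -0.54,"dy": 0,"dz": 0,"jaw": 0.1}

```text
clock: 18.07
position: [0.5655, 0.0124, 0.1131]
tool_rot: [0.001, 0.953, 0.304, 0.003]
ft_force: [8.9, 0.1, 2.5]
finger_gap: 0.0133
```

```bash
python3 s.py
```

```text
clock 18.0667
qpos [-0.078  0.17   1.516 -0.     1.45  -0.697]
joint_torque [  1.303 -35.149 -25.062  -0.162   2.815   0.559]
position [0.566 0.012 0.113]
torque [-0.43  -1.439 -0.155]
ft_force [8.931 0.065 2.488]
finger_gap 0.013312151339518394
```

Call:
drive_tool:
  rows:
    - {"rx": 0,"ry": 0,"rz": 0.12,"dx": 0,"dy": 0,"dz": 0,"jaw": 0.1}
    - {"rx": 0,"ry": 0,"rz": 0,"dx": -0.54,"dy": 0,"dz": 0,"jaw": 0.1}
    - {"rx": 0,"ry": 0,"rz": 0.12,"dx": 0,"dy": 0,"dz": 0,"jaw": 0.1}
    - {"rx": 0,"ry": 0,"rz": 0,"dx": -0.54,"dy": 0,"dz": 0,"jaw": 0.1}
    - {"rx": 0,"ry": 0,"rz": 0.12,"dx": 0,"dy": 0,"dz": 0,"jaw": 0.1}
    - {"rx": 0,"ry": 0,"rz": 0,"dx": -0.54,"dy": 0,"dz": 0,"jaw": 0.1}
    - {"rx": 0,"ry": 0,"rz": 0.12,"dx": 0,"dy": 0,"dz": 0,"jaw": 0.1}
    - {"rx": 0,"ry": 0,"rz": 0,"dx": -0.54,"dy": 0,"dz": 0,"jaw": 0.1}
    - {"rx": 0,"ry": 0,"rz": 0.12,"dx": 0,"dy": 0,"dz": 0,"jaw": 0.1}
    - {"rx": 0,"ry": 0,"rz": 0,"dx": -0.54,"dy": 0,"dz": 0,"jaw": 0.1}
    - {"rx": 0,"ry": 0,"rz": 0.06,"dx": 0,"dy": 0,"dz": 0,"jaw": 0.1}

```text
clock: 18.98
position: [0.5378, 0.0046, 0.1129]
tool_rot: [0.001, 1.0, -0.02, 0.001]
ft_force: [1.4, -3.8, 5.7]
finger_gap: 0.0128
```

```bash
python3 s.py
```

```text
clock 18.9833
qpos [-0.095  0.113  1.581 -0.003  1.446 -0.056]
joint_torque [  2.066 -31.849 -26.496   1.238   0.257  -0.846]
position [0.538 0.005 0.113]
torque [-0.702  0.005  0.088]
ft_force [ 1.383 -3.785  5.745]
finger_gap 0.012807273064885587
```

Call:
drive_tool:
  rows:
    - {"rx": 0,"ry": 0,"rz": 0.03,"dx": -0.15,"dy": 0,"dz": 0,"jaw": 0.1}
    - {"rx": 0,"ry": 0,"rz": 0.03,"dx": -0.15,"dy": 0,"dz": 0,"jaw": 0.1}
    - {"rx": 0,"ry": 0,"rz": 0,"dx": 0,"dy": 0,"dz": 0,"jaw": 0.1}
    - {"rx": 0,"ry": 0,"rz": 0,"dx": 0,"dy": 0,"dz": 0,"jaw": 0.1}

```text
clock: 19.32
position: [0.5345, 0.0048, 0.1129]
tool_rot: [0.001, 0.999, -0.049, 0.0]
ft_force: [-0.2, -3.8, 6.1]
finger_gap: 0.0127
```

Call:
drive_tool:
  rows:
    - {"rx": 0,"ry": 0,"rz": 0.03,"dx": -0.12,"dy": 0,"dz": 0,"jaw": 0.1}
    - {"rx": 0,"ry": 0,"rz": 0.02,"dx": -0.1,"dy": 0,"dz": 0,"jaw": 0.1}
    - {"rx": 0,"ry": 0,"rz": 0,"dx": 0,"dy": 0,"dz": 0,"jaw": 0.1}
    - {"rx": 0,"ry": 0,"rz": 0,"dx": 0,"dy": 0,"dz": 0,"jaw": 0.1}
    - {"rx": 0,"ry": 0,"rz": 0,"dx": 0,"dy": 0,"dz": 0,"jaw": 0.1}

```text
clock: 19.73
position: [0.5327, 0.0051, 0.1129]
tool_rot: [0.001, 0.997, -0.074, 0.001]
ft_force: [1.0, -3.4, 5.4]
finger_gap: 0.0128
```

Call:
drive_tool:
  rows:
    - {"rx": 0,"ry": 0,"rz": 0.02,"dx": -0.1,"dy": 0,"dz": 0,"jaw": 0.1}
    - {"rx": 0,"ry": 0,"rz": 0,"dx": 0,"dy": 0,"dz": 0,"jaw": 0.1}
    - {"rx": 0,"ry": 0,"rz": 0,"dx": 0,"dy": 0,"dz": 0,"jaw": 0.1}
    - {"rx": 0,"ry": 0,"rz": 0,"dx": 0,"dy": 0,"dz": 0,"jaw": 0.1}

```text
clock: 20.07
position: [0.5326, 0.0051, 0.113]
tool_rot: [0.001, 0.996, -0.084, 0.002]
ft_force: [4.2, -4.6, 3.8]
finger_gap: 0.0131
```

Call:
drive_tool:
  rows:
    - {"rx": 0,"ry": 0,"rz": 0.02,"dx": -0.1,"dy": 0,"dz": 0,"jaw": 0.1}
    - {"rx": 0,"ry": 0,"rz": 0,"dx": 0,"dy": 0,"dz": 0,"jaw": 0.1}
    - {"rx": 0,"ry": 0,"rz": 0,"dx": 0,"dy": 0,"dz": 0,"jaw": 0.1}
    - {"rx": 0,"ry": 0,"rz": 0,"dx": 0,"dy": 0,"dz": 0,"jaw": 0.1}

```text
clock: 20.4
position: [0.5326, 0.0053, 0.1131]
tool_rot: [0.001, 0.996, -0.094, 0.003]
ft_force: [5.9, -3.7, 2.9]
finger_gap: 0.0129
```

The lever is at its stop: the position is constant and the force is rising. Release and lift.

Call:
drive_tool:
  rows:
    - {"rx": 0,"ry": 0,"rz": 0,"dx": 0.1,"dy": 0,"dz": 0,"jaw": 0.5}
    - {"rx": 0,"ry": 0,"rz": 0,"dx": 0,"dy": 0,"dz": 0,"jaw": 0.5}
    - {"rx": 0,"ry": 0,"rz": 0,"dx": 0,"dy": 0,"dz": 0,"jaw": 0.5}
    - {"rx": 0,"ry": 0,"rz": 0,"dx": 0,"dy": 0,"dz": 0,"jaw": 0.5}
    - {"rx": 0,"ry": 0,"rz": 0,"dx": 0,"dy": 0,"dz": 0,"jaw": 0.5}
    - {"rx": 0,"ry": 0,"rz": 0,"dx": 0,"dy": 0,"dz": -1,"jaw": 0.5}
    - {"rx": 0,"ry": 0,"rz": 0,"dx": 0,"dy": 0,"dz": -3,"jaw": 0.5}
    - {"rx": 0,"ry": 0,"rz": 0,"dx": 0,"dy": 0,"dz": -3.5,"jaw": 0.5}
    - {"rx": 0,"ry": 0,"rz": 0,"dx": 0,"dy": 0,"dz": -3,"jaw": 0.5}
    - {"rx": 0,"ry": 0,"rz": 0,"dx": 0,"dy": 0,"dz": -1,"jaw": 0.5}
    - {"rx": 0,"ry": 0,"rz": 0,"dx": 0,"dy": 0,"dz": 0,"jaw": 0.5}
    - {"rx": 0,"ry": 0,"rz": 0,"dx": 0,"dy": 0,"dz": 0,"jaw": 0.5}

```text
clock: 21.4
position: [0.5317, 0.0069, 0.2274]
tool_rot: [0.0, 0.995, -0.096, 0.0]
ft_force: [-0.1, 0.2, -1.0]
finger_gap: 0.0428
```

```bash
python3 - <<'E'
from h import *
np.set_printoptions(precision=4,suppress=True)
s=r.sense();print(s["clock"],s["position"],s["ft_force"],s["finger_gap"])
f=grab("wrist","pics/w5.png");P=pts(f);h=cv2.cvtColor(f["img"],cv2.COLOR_RGB2HSV)
m=(h[...,0]<17)&(h[...,1]>150)&(np.hypot(P[...,0]-.54,P[...,1]-.051)<.065)
q=P[m];t=q[(q[:,2]>.127)&(q[:,2]<.14)];print("peg",cv2.minEnclosingCircle((t[:,:2]*1000).astype(np.float32)),t.mean(0),len(t))
k=P[(np.hypot(P[...,0]-.562,P[...,1]-.1535)<.017)&(P[...,2]>.12)];print("knob top",np.median(k,0),len(k))
d=P[(abs(P[...,2]-.09)<.004)];print("deck z",np.median(d[:,2]))
E
```

```text
21.4 [0.5317 0.0069 0.2274] [-0.0948  0.2423 -0.9577] 0.042821837195064466
peg ((533.2094116210938, 7.288219928741455), 6.866896152496338) [0.533  0.0078 0.1317] 196
knob top [0.5597 0.1423 0.1428] 538
deck z 0.09020472507899846
```

View pics/w5.png

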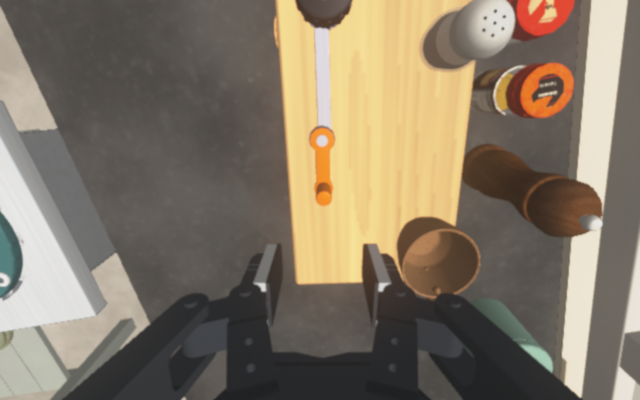

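View: the lever lies along the riser from (322,138) to (323,195), in line with the bar and parallel to the deck edge. The cup and shaker are undisturbed and the gripper is clear. Handing in.

```bash
python3 -c "
from workcell import r
print(r.hand_in())"
```

```text
the job is handed in; nothing more can be done
None
```

I screwed the foot down onto the cork mat, swung the lever to its stop and handed the job in. No verdict came back.

- **Knob:** I turned it clockwise about 2.65 rad in one grip. Its top dropped about 4.9 mm by camera, against about 5.0 mm expected from the thread.
- **Pad force:** The force on the mat is my estimate from torque only, about 8 N (likely 5 to 11). Torque rose from about 0.075 N m free to 0.20 at rest after a slow creep, peaking near 0.28 as it stopped. Before I switched to creeping, the torque readings had the opposite sign and were ambiguous. The wrist torque is noisy, about 0.03 N m. A scene-camera depth check taken just before the creep agreed the pad was within about 2.5 mm of the mat, too coarse to judge force.
- **Lever:** I gripped the peg and swung the lever from about 0.26 rad until the position stayed constant and the force rose. The last picture and the peg position put it at about 1.56 rad. I did not check it from a second view.
- **Finish:** The gripper is open and about 10 cm above the lever, reading no contact force. The cup and shaker look undisturbed in the last picture; the mug and spoon I did not re-check, but the arm worked well away from both. The clock was about 21 s of the 70 s allowed.

My first three move calls were refused for incomplete rows and moved nothing. I viewed 9 pictures of the 10 allowed.

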